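# Seat a welded sample in the angle stop

### The job

Push the grey-topped welded sample across the bench and into the corner of the angle stop, gently, with the fingertips: it must end lying flat with one long side flush against the long rail and one short side flush against the short dark stop. Only push or nudge it along the bench; do not grip it, lift it or tip it, and leave all the other things where they are.

Things in the scene. Friction and masses are not known exactly. Their poses are not given: they have to be found in the camera images.
- sample_a: the sample to push: welded plastic box, grey top, white bottom, 41 (x) x 61 (y) x 23 (z) mm, about 60 g, loose. Origin: centre of its underside; y along its long side, z up. It starts on the robot's side of the long rail, its middle 110 to 140 mm from it, turned up to 0.35 rad from it, in one of three places in a row along the rail about 90 mm apart; the two other samples lie in the others.
- angle_stop: L of two fixed bars 18 mm high, 24 mm thick. Origin: inner corner, at bench level. x points roughly away from the robot. Aluminium rail: inner face x = 0, runs along +y to 296 mm, body on the +x side. Short dark stop: inner face y = 0, runs along -x to 70 mm, body on the -y side. The sample belongs at x < 0, y > 0; seated, its centre is 20.5 mm from the rail's face and 30.5 mm from the stop's.
- sample_b: bystander: welded sample, white top, black bottom, 37 x 53 x 23 mm, loose; origin centre of underside
- sample_c: bystander: square welded sample, black top, grey bottom, 51 x 51 x 19 mm, loose; origin centre of underside
- horn: bystander behind the rail: dark grey machined horn blank standing upright, 46 mm across, 90 mm high, loose; origin centre of underside
- grease_pot: bystander behind the rail: small pot with red lid, 56 mm across, 44 mm high, loose; origin centre of underside
- tape: bystander behind the rail: roll of red tape lying flat, 64 mm across, 15 mm high, loose; origin centre of underside
- cutters: bystander at the left: cutters with blue handles, 48 x 143 x 12 mm, loose; origin centre of underside
- brush: bystander at the right edge: flat wooden brush, 30 x 173 x 12 mm, loose; origin centre of underside
Mind the look-alikes: they are no part of the job. What is shaped like the sample_a but blue is not meant.

How it is judged:
At the end, for the whole second after the job is handed in: The grey-topped sample rests flat in the corner of the angle stop: gap to the long rail and to the short stop each at most 3 mm at its middle, its long side parallel to the rail within 0.06 rad, at rest; every other listed thing within 15 mm of where it started (x of sample_a in the frame of angle_stop between -0.0235 and -0.018 m and y of sample_a in the frame of angle_stop between 0.028 and 0.0335 m and angle between the y axis of sample_a and the y axis of angle_stop, either way round below 0.06 rad and height (world z) of sample_a below 0.003 m and angle between sample_a's own z axis and vertical below 0.05 rad and linear speed of sample_a below 0.01 m/s and distance of each of sample_b, sample_c, horn, grease_pot, tape, cutters, brush from where it was at the start of the episode below 0.015 m); the robot touches nothing.
It fails at once if the sample is lifted off the bench (by more than 6 mm) (height (world z) of sample_a above 0.006 m).
It fails at once if the sample is tipped (by more than 0.2 rad) (angle between sample_a's own z axis and vertical above 0.2 rad).
It fails at once if the sample is squeezed or rammed (more than 35 N from the fingers) (contact force between the fingers and sample_a above 35 N).
It fails at once if any other listed thing is moved by more than 15 mm (distance of any of sample_b, sample_c, horn, grease_pot, tape, cutters, brush from where it was at the start of the episode above 0.015 m).
It also fails if it takes over 56 s, if anything falls off the work surface, if the arm or the gripper's body presses on something with over 40 N, if the wrist force passes 120 N, or if a joint passes its speed limit or range.

### The arm

A 6-joint arm with a two-finger parallel gripper is mounted at the origin on the work surface; the furniture and walls round the work are solid. World frame = base frame: x ahead of the robot, y to its left, z up, the work surface at z = 0. Lengths are in m, angles in rad, forces in N, time in s.
With the tool pointing down it reaches from about 0.275 to 0.85 m from the base axis. Payload 5.2 kg.
Tool frame: the origin (TCP) lies on the front face of the gripper's body, between the roots of the fingers; the fingertips stand 73 mm ahead of it and the grasp point (between the pads) lies ctrl.grip_point_offset ahead of it (ctrl.grip_point_offset is the distance from the TCP to the grasp point, in m); z points along the fingers, y is the direction in which the jaws open and shut (so a half turn about z gives the same grasp; the last joint's range is limited). The gripper opens to 85 mm and grips with 20 to 120 N. Pads are 22 mm wide; open, the fingers measure 114 mm over their backs; the gripper's body (76 mm by 85 mm) begins 54 mm behind the grasp point. The pads swing forward as they close: fully open they stand 13 mm farther back than shut.
Start: joints at [-1.458, 0.259, 1.535, -0, 1.348, -0.203], TCP at [0.171, -0.523, 0.304] pointing down, gripper open.
Joint ranges: [-3.14, 3.14], [-0.91, 2.08], [0.19, 2.58], [-1.22, 4.36], [0.22, 2.71], [-3.12, 3.12]. Speed limits (rad/s): [2.57, 2.57, 3.14, 3.14, 3.14, 3.14].

### API

Orientations are given as a unit quaternion [x, y, z, w].
In Python, from cell import ctrl gives the robot as it stands.
- The arm moves only by the shell command python3 -m crank 'ROWS'. ROWS is JSON, a list of rows, each a list of 3 entries, a list of its own where there are three numbers: the turn, a rotation vector about the world's x, y, z in degrees, then the shift along the world's x, y, z in mm, then the opening, from -1 (shut) to 1 (fully open). In form: [[[ax, ay, az], [x, y, z], gripper], ...]. A call has 1 to 5 rows; each row shifts and turns the commanded pose from where the row before left it; what a row does not reach is not made up. A row lasts 1/12 s, in which the tool goes at most 41.7 mm and 7.16 degrees, less where a joint would pass 70% of its speed; a pose out of reach is approached as far as the arm can. A call with a gripper value outside its range is refused whole. The fingers move at their own pace and stop on an object; the grip force is fixed at half the most. Time passes only in rows, so rows that do not move let the fingers close. It gives the time, the measured TCP pose, the force and the opening at its end, in the units of the state.
- ctrl.sense(): the state, without advancing time (a new reading comes with each control period).
- ctrl.read_camera(name): name is "scene" or "side" or "wrist"; returns the picture (420x560x3 uint8, red, green, blue); there is no depth.
- ctrl.get_calibration(name): a dict with "fx", "fy", "cx", "cy" (pixels), "R" (3x3) and "t" (3): a world point X has camera coordinates R X + t. Camera axes: x right, y down, z forward; pixel columns grow to the right and rows downward; lengths in m; the calibration is good to about 2 mm. A picture is of the moment at which its call begins: read the wrist's pose just before it. get_calibration takes no time and is no camera call; for the wrist camera it gives the pose at the moment of the call.
- ctrl.finish_job(): hands the job in, once; it reports no verdict.
Trained networks look in the newest picture that a camera, given by its name, has taken for a name from the list of things; names that differ only in an ending like _2 or _b are one class to them, and where a whole thing is asked for, a point or a joint stands for the part that bears it (a point fixed in the world has none). Each returns a list of dicts, best first, with "score" (0 to 1); they miss things now and then, are a little off and sometimes report something else, mostly with a low value. They report only what shows in the picture. A call takes as long as a camera call. They do not tell look-alikes from the thing itself.
- ctrl.outline_of(camera, target): "mask" (420x560 bool, what is visible of it) and "point" ([row, column] in pixels, amid what is visible of it).
The state is a dict: "t": time; "joints": joint angles; "joint_vel": joint speeds; "joint_efforts": joint torques, N m; "tool_pos": TCP position; "eef_rot": TCP orientation; "force": force on the tool from outside, world axes, zero at the start; "torque": the same for the moment, N m; "width": finger opening in m.
Only numpy, scipy, OpenCV 4.12 (cv2) and the standard library are available. Lean on these libraries where they do the work, as an engineer would, in place of code of your own. Each camera call takes 0.05 s, during which the arm holds its last target. There are 200 camera calls.

## Working session

There is one attempt and no reset: what is moved stays moved. The work goes in short steps, Python scripts to look and compute and a shell command to move; the robot and the scene stay as the last step left them, time stands still between calls to the robot, and variables do not carry over. Pictures are saved under pics/ and viewed, about 8 in all and at most 12, crops included, and the job is handed in when it is done.

```bash
mkdir -p pics; ls; python3 - <<'E'
from cell import ctrl
import cv2,numpy as np
s=ctrl.sense();print(s['t'],s['tool_pos'],s['eef_rot'],s['force'],s['width'],ctrl.grip_point_offset)
ims=[]
for c in("scene","side"):
    im=ctrl.read_camera(c)[:,:,::-1]; cv2.imwrite(f'pics/{c}0.png',im)
    k=ctrl.get_calibration(c); R=np.array(k['R']);t=np.array(k['t']);print(c,k['fx'],k['cx'],k['cy'],(-R.T@t).round(3),R.round(3).tolist())
    for n in("sample_a","angle_stop"):
        for d in ctrl.outline_of(c,n): print(c,n,round(d['score'],2),d['point'],d['mask'].sum())
E
```

```text
pics
0.0 [ 0.17079508 -0.52238804  0.30306807] [ 9.87559905e-01  1.57240471e-01  4.56637078e-05 -9.30570699e-04] [0.57951365 0.22278251 0.28596797] 0.0852897814035047 0.0539
scene 459.6475748687856 275.4668440283538 204.1048545772595 [-0.104  0.71   0.606] [[-0.711, -0.703, -0.026], [-0.334, 0.37, -0.867], [0.619, -0.607, -0.498]]
scene sample_a 0.93 [243.4, 331.2] 471
scene sample_a 0.74 [231.8, 288.7] 400
scene sample_a 0.68 [253.3, 273.3] 423
scene sample_a 0.65 [215.2, 316.6] 357
scene sample_a 0.53 [218.2, 361.7] 359
scene angle_stop 0.77 [209.4, 261.1] 1457
side 468.6133870733048 273.4440160543356 203.71563659077728 [0.128 0.717 0.792] [[-0.811, -0.585, 0.009], [-0.391, 0.531, -0.752], [0.435, -0.613, -0.659]]
side sample_a 0.94 [218.2, 323.3] 390
side sample_a 0.92 [266.3, 287.0] 397
side sample_a 0.88 [254.7, 348.3] 510
side sample_a 0.76 [240.5, 298.6] 445
side sample_a 0.67 [218.5, 370.3] 361
side angle_stop 0.73 [210.8, 265.9] 1466
```

View pics/scene0.png

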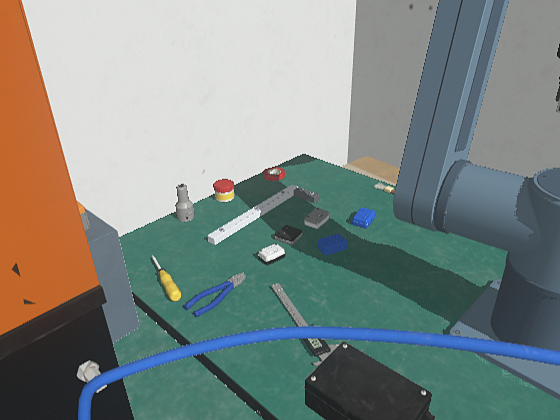

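View pics/side0.png

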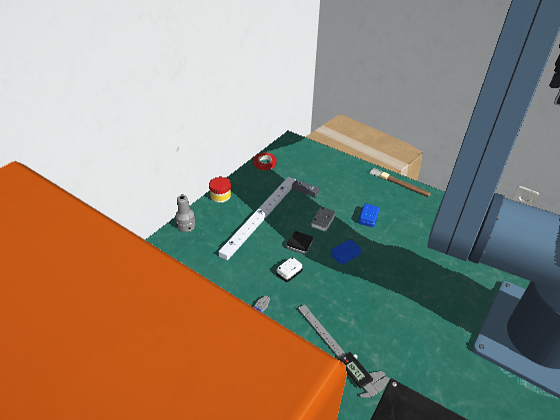

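Candidates (scene px): the grey sample at row 215, col 316; blue look-alikes at (243,331) and (218,362); black sample_c at (232,289); white sample_b at (253,273). By its colour, the grey one beside the short stop is sample_a. It is side px (218,323). The blue one at (218,362) is closer to the robot. Next I'll get rough positions and a close crop.

```bash
cat > h.py <<'E'
from cell import ctrl
import cv2,numpy as np
from scipy.spatial.transform import Rotation as Ro
def ray(k,rc,z):
    R=np.array(k['R']);t=np.array(k['t']);c=-R.T@t
    d=R.T@np.array([(rc[1]-k['cx'])/k['fx'],(rc[0]-k['cy'])/k['fy'],1]);return c+d*(z-c[2])/d[2]
def proj(k,X):
    p=np.array(k['R'])@np.array(X)+np.array(k['t']);return np.array([k['fy']*p[1]/p[2]+k['cy'],k['fx']*p[0]/p[2]+k['cx']])
E
python3 - <<'E'
from h import *
P={'scene':dict(a=((215,316),.02),b=((253,273),.02),c=((232,289),.02),blue1=((243,331),.02),blue2=((218,362),.02),railend=((238,210),.018),cornerish=((189,292),.018),stopend=((196,317),.018)),
'side':dict(a=((218,323),.02),b=((266,287),.02),c=((240,298),.02),blue1=((254,348),.02),blue2=((218,370),.02),railend=((252,222),.018),cornerish=((182,292),.018),stopend=((188,318),.018),brush=((185,400),.006))}
for c in P:
    k=ctrl.get_calibration(c)
    for n,(p,z) in P[c].items(): print(c,n,ray(k,p,z).round(3))
k=ctrl.get_calibration('wrist');s=ctrl.sense();R=np.array(k['R']);T=Ro.from_quat(s['eef_rot']).as_matrix()
print('wristcam in tool',T.T@(-R.T@np.array(k['t'])-s['tool_pos']),(T.T@R.T).round(3).tolist(),k['fx'])
im=cv2.imread('pics/side0.png')[150:280,200:420];cv2.imwrite('pics/crop0.png',cv2.resize(im,None,fx=3.6,fy=3.6,interpolation=cv2.INTER_CUBIC))
E
```

```text
scene a [ 0.513 -0.033  0.02 ]
scene b [0.48 0.15 0.02]
scene c [0.511 0.066 0.02 ]
scene blue1 [0.411 0.036 0.02 ]
scene blue2 [ 0.423 -0.097  0.02 ]
scene railend [0.629 0.204 0.018]
scene cornerish [ 0.652 -0.096  0.018]
scene stopend [ 0.576 -0.111  0.018]
side a [ 0.511 -0.029  0.02 ]
side b [0.494 0.148 0.02 ]
side c [0.518 0.068 0.02 ]
side blue1 [0.404 0.039 0.02 ]
side blue2 [ 0.419 -0.097  0.02 ]
side railend [0.636 0.199 0.018]
side cornerish [ 0.651 -0.102  0.018]
side stopend [ 0.582 -0.122  0.018]
side brush [ 0.419 -0.276  0.006]
wristcam in tool [ 0.06838389  0.00054782 -0.0694653 ] [[0.0, -0.963, -0.271], [1.0, 0.0, -0.0], [0.0, -0.271, 0.963]] 318.8345638173156
```

View pics/crop0.png

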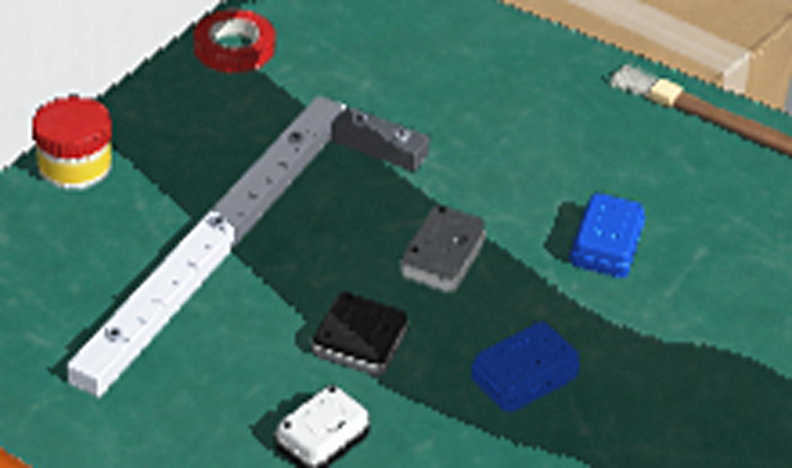

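The crop shows the grey-top/white-bottom block (crop px ~(245,443)) between the black-top sample and the short stop, so the choice is confirmed. Next I move above it for a wrist view.

```bash
for i in 1; do
python3 -m crank '[[[0,0,-1],[22,33,-1],-0.3],[[0,0,-1],[22,33,-1],-0.3],[[0,0,-1],[22,33,-1],-0.3],[[0,0,-1],[22,33,-1],-0.3],[[0,0,-1],[22,33,-1],-0.3]]'
python3 -m crank '[[[0,0,-1],[22,33,-1],-0.3],[[0,0,-1],[22,33,-1],-0.3],[[0,0,-1],[22,33,-1],-0.3],[[0,0,-1],[22,33,-1],-0.3],[[0,0,-1],[22,33,-1],-0.3]]'
python3 -m crank '[[[0,0,-1],[22,33,-1],-0.3],[[0,0,-1],[22,33,-1],-0.3],[[0,0,-1],[22,33,-1],-0.3],[[0,0,-1],[22,33,-1],-0.3],[[0,0,-1],[22,33,-1],-0.3]]'
python3 -m crank '[[[0,0,0],[0,0,0],-0.3],[[0,0,0],[0,0,0],-0.3]]'; done
python3 - <<'E'
from h import *
k=ctrl.get_calibration('wrist')
im=ctrl.read_camera('wrist')[:,:,::-1].copy();cv2.imwrite('pics/w1.png',im)
s=ctrl.sense();print(s['tool_pos'],Ro.from_quat(s['eef_rot']).as_euler('ZYX',degrees=True),s['width'])
for n,z in(("sample_a",.023),("angle_stop",.018)):
    for d in ctrl.outline_of('wrist',n):
        m=d['mask'].astype(np.uint8);c=max(cv2.findContours(m,0,2)[0],key=cv2.contourArea);b=cv2.boxPoints(cv2.minAreaRect(c))
        print(n,round(d['score'],2),d['point'],ray(k,d['point'],z)[:2].round(3),[ray(k,p[::-1],z)[:2].round(4).tolist() for p in b])
E
```

```text
t: 0.72
tool_pos: [0.2813, -0.3562, 0.2988]
eef_rot: [0.994, 0.113, 0.0, 0.0]
force: [0.9, -1.0, 0.3]
width: 0.0302
t: 1.13
tool_pos: [0.3915, -0.191, 0.2941]
eef_rot: [0.998, 0.07, 0.0, 0.0]
force: [0.9, -0.4, 0.2]
width: 0.0297
t: 1.55
tool_pos: [0.5016, -0.0258, 0.289]
eef_rot: [1.0, 0.027, 0.0, 0.0]
force: [0.7, -0.6, 0.6]
width: 0.0299
t: 1.72
tool_pos: [0.5013, -0.0259, 0.2886]
eef_rot: [1.0, 0.029, -0.0, -0.0]
force: [0.7, -0.2, -0.5]
width: 0.0299
[ 0.5007516  -0.02717579  0.28859723] [3.25085152e+00 5.47050756e-02 1.79985444e+02] 0.029765407037972664
sample_a 0.98 [160.8, 200.2] [0.519 0.059] [[0.5374, 0.0868], [0.5488, 0.0385], [0.5001, 0.029], [0.4878, 0.0792]]
sample_a 0.87 [166.8, 292.7] [ 0.518 -0.038] [[0.531, -0.0043], [0.54, -0.0622], [0.5007, -0.0697], [0.4911, -0.0099]]
sample_a 0.82 [184.4, 126.8] [0.489 0.138] [[0.4783, 0.1733], [0.5153, 0.1615], [0.5054, 0.1061], [0.4677, 0.1164]]
sample_a 0.73 [244.5, 226.0] [0.426 0.031] [[0.4107, 0.0598], [0.4524, 0.0441], [0.4315, -0.0115], [0.3884, 0.0028]]
sample_a 0.57 [239.8, 356.3] [ 0.44  -0.115] [[0.4528, -0.0771], [0.4636, -0.136], [0.419, -0.1473], [0.4075, -0.0864]]
```

View pics/w1.png

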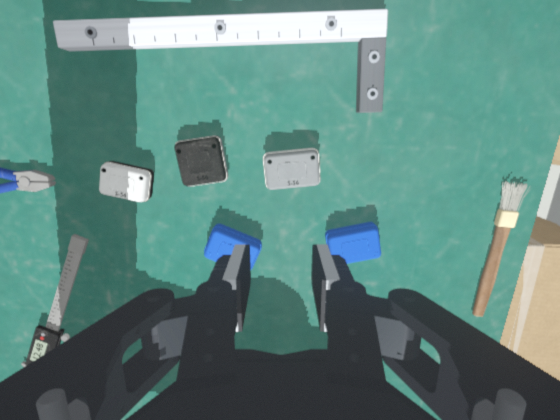

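Wrist view: the sample is at (167,292), with a clear lane up to the rail (inner edge ~row 40–50) and the dark stop at col ~370. I'll crop it for precise edges.

```bash
python3 - <<'E'
import cv2
im=cv2.imread('pics/w1.png')[0:200,230:400];cv2.imwrite('pics/crop1.png',cv2.resize(im,None,fx=3,fy=3,interpolation=cv2.INTER_CUBIC))
E
```

```text
(no output)
```

View pics/crop1.png

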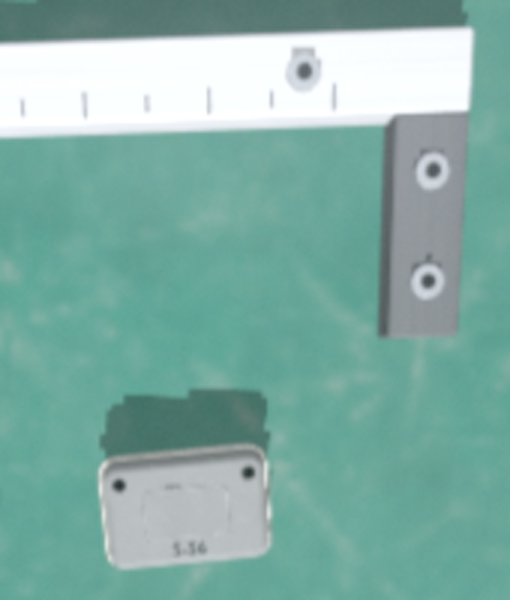

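```bash
python3 - <<'E'
from h import *
k=ctrl.get_calibration('wrist')
f=lambda x,y,z:ray(k,(y/3,230+x/3),z)[:2]
r0,r1=f(0,137,0),f(384,126,0);t0,t1=f(0,125,.018),f(395,114,.018)
g0,g1=f(385,126,0),f(379,337,0);h0,h1=f(397,116,.018),f(390,335,.018)
S=np.array([f(*p,.022) for p in((102,460),(265,445),(270,552),(112,568))])
ang=lambda a,b:np.degrees(np.arctan2(-(a-b)[0],(a-b)[1]))
print('rail',r0,r1,ang(r0,r1),t0,t1,ang(t0,t1));print('stop',g0,g1,h0,h1)
print('S',S.mean(0),[np.linalg.norm(S[i]-S[i-1]).round(4) for i in range(4)],ang(S[0],S[1]),ang(S[3],S[2]))
th=np.radians((ang(r0,r1)+ang(t0,t1))/2);ex=np.array([np.cos(th),np.sin(th)]);ey=np.array([-np.sin(th),np.cos(th)])
c=np.array([h0,g0]).mean(0);rr=np.mean([r0,r1,t0,t1],0);hs=np.mean([g0,g1,h0,h1],0)
C=ex*(rr@ex)+ey*(hs@ey);print('th',np.degrees(th),'corner',C,h0,g0,'target',C-.0205*ex+.0305*ey)
d=S.mean(0)-C;print('S in stop frame',d@ex,d@ey)
E
```

```text
rail [0.63431956 0.0297771 ] [ 0.64470727 -0.1005921 ] 4.5556541015843575 [0.63455929 0.02703338] [ 0.64457434 -0.09994067] 4.509851846536748
stop [ 0.64472544 -0.10093173] [ 0.57604374 -0.10700483] [ 0.64402847 -0.10065545] [ 0.57653323 -0.10658498]
S [ 0.51444222 -0.04098571] [np.float64(0.0388), np.float64(0.057), np.float64(0.0381), np.float64(0.057)] 8.275213584216997 8.97353892546141
th 4.5327529740605526 corner [ 0.64470412 -0.10106939] [ 0.64402847 -0.10065545] [ 0.64472544 -0.10093173] target [ 0.62185785 -0.07228488]
S in stop frame -0.1251061276159228 0.07019021485980845
```

```bash

python3 -m crank '[[[0,0,1.3],[-30,-17,0],-0.3],[[0,0,0],[0,0,-40],-0.3],[[0,0,0],[0,0,-40],-0.3],[[0,0,0],[0,0,-40],-0.3],[[0,0,0],[0,0,-40],-0.3]]' 
python3 -m crank '[[[0,0,0],[0,0,-25],-0.3],[[0,0,0],[0,0,-25],-0.3],[[0,0,0],[0,0,0],-0.3],[[0,0,0],[0,0,0],-0.3]]' 
python3 - <<'E'
from h import *
im=ctrl.read_camera('wrist')[:,:,::-1].copy();cv2.imwrite('pics/w2.png',im)
s=ctrl.sense();print(s['tool_pos'],Ro.from_quat(s['eef_rot']).as_euler('ZYX',degrees=True),s['width'],s['force'])
E
```

```text
t: 2.28
tool_pos: [0.4703, -0.0467, 0.1283]
eef_rot: [0.999, 0.037, 0.001, 0.001]
force: [0.1, -0.1, -0.6]
width: 0.0299
t: 2.62
tool_pos: [0.4698, -0.0459, 0.0785]
eef_rot: [0.999, 0.037, -0.001, -0.0]
force: [-0.2, -0.5, 0.4]
width: 0.0299
[ 0.47091738 -0.04598689  0.07966919] [ 4.28182893e+00 -8.32431255e-03  1.79990443e+02] 0.029766289699721532 [ 0.11977823 -0.54238508  0.58735838]
```

View pics/w2.png

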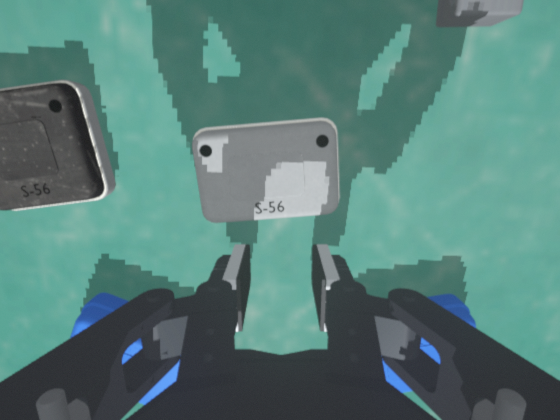

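The sample sits ahead of both tips, about 15 px (6 mm) to the left of centre, and sample_c is clear. I'll shift y by +5 and push.

```bash

python3 -m crank '[[[0,0,0],[0,5,-1],-0.3],[[0,0,0],[6,0.5,0],-0.3],[[0,0,0],[6,0.5,0],-0.3],[[0,0,0],[6,0.5,0],-0.3],[[0,0,0],[6,0.5,0],-0.3]]' 
python3 -m crank '[[[0,0,0],[6,0.5,0],-0.3],[[0,0,0],[6,0.5,0],-0.3],[[0,0,0],[6,0.5,0],-0.3],[[0,0,0],[6,0.5,0],-0.3],[[0,0,0],[6,0.5,0],-0.3]]' 
python3 -m crank '[[[0,0,0],[6,0.5,0],-0.3],[[0,0,0],[6,0.5,0],-0.3],[[0,0,0],[6,0.5,0],-0.3],[[0,0,0],[6,0.5,0],-0.3],[[0,0,0],[6,0.5,0],-0.3]]' 
python3 -m crank '[[[0,0,0],[6,0.5,0],-0.3],[[0,0,0],[4,0.3,0],-0.3],[[0,0,0],[0,0,0],-0.3]]' 
python3 - <<'E'
from h import *
im=ctrl.read_camera('wrist')[:,:,::-1].copy();cv2.imwrite('pics/w3.png',im)
s=ctrl.sense();print(s['tool_pos'],Ro.from_quat(s['eef_rot']).as_euler('ZYX',degrees=True),s['width'],s['force'])
E
```

```text
t: 3.08
tool_pos: [0.496, -0.0377, 0.0787]
eef_rot: [0.999, 0.039, 0.001, 0.0]
force: [-0.5, -0.3, 0.7]
width: 0.0302
t: 3.5
tool_pos: [0.5254, -0.0352, 0.0778]
eef_rot: [0.999, 0.038, -0.0, -0.0]
force: [-1.8, -0.2, 1.5]
width: 0.0301
t: 3.92
tool_pos: [0.5555, -0.0327, 0.0778]
eef_rot: [0.999, 0.038, 0.0, -0.0]
force: [-0.7, 0.5, 0.2]
width: 0.0299
t: 4.17
tool_pos: [0.5659, -0.032, 0.078]
eef_rot: [0.999, 0.038, 0.001, 0.0]
force: [0.2, -0.4, 0.3]
width: 0.03
[ 0.56533464 -0.0320224   0.07793355] [ 4.40255560e+00 -2.73902186e-02  1.79992083e+02] 0.02972278760854101 [-0.78631244  0.35633001 -0.83300957]
```

View pics/w3.png

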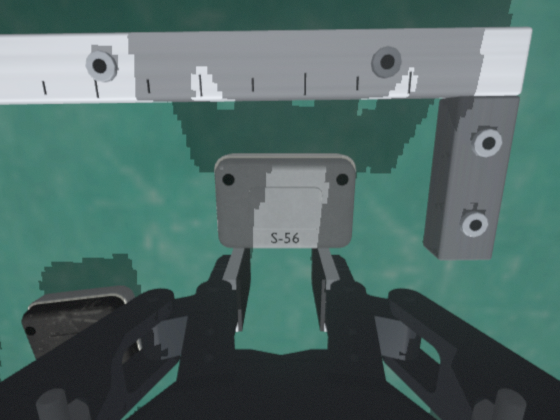

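The sample is square on both tips and parallel to the rail, with a gap of about 22 mm. I'll close the gap, slowly at the end.

```bash

python3 -m crank '[[[0,0,0],[5,0.4,0],-0.3],[[0,0,0],[5,0.4,0],-0.3],[[0,0,0],[4,0.3,0],-0.3],[[0,0,0],[3,0.2,0],-0.3],[[0,0,0],[1.5,0.1,0],-0.3]]' 
python3 -m crank '[[[0,0,0],[1,0.1,0],-0.3],[[0,0,0],[0.5,0,0],-0.3]]' 
python3 -m crank '[[[0,0,0],[0.5,0,0],-0.3],[[0,0,0],[0.5,0.1,0],-0.3]]' 
python3 - <<'E'
from h import *
im=ctrl.read_camera('wrist')[:,:,::-1].copy();cv2.imwrite('pics/w4.png',im)
s=ctrl.sense();print(s['tool_pos'],s['force'])
E
```

```text
t: 4.63
tool_pos: [0.5839, -0.0306, 0.078]
eef_rot: [0.999, 0.038, 0.0, 0.0]
force: [-1.2, -0.5, 1.4]
width: 0.0298
t: 4.8
tool_pos: [0.5848, -0.0305, 0.0779]
eef_rot: [0.999, 0.038, -0.0, -0.0]
force: [-2.4, -0.7, 1.4]
width: 0.0298
t: 4.97
tool_pos: [0.5857, -0.0304, 0.0779]
eef_rot: [0.999, 0.038, -0.0, -0.0]
force: [0.4, 0.1, -0.4]
width: 0.0297
[ 0.58589045 -0.0303721   0.07791889] [-0.60865538  0.03981407  0.22316126]
```

View pics/w4.png

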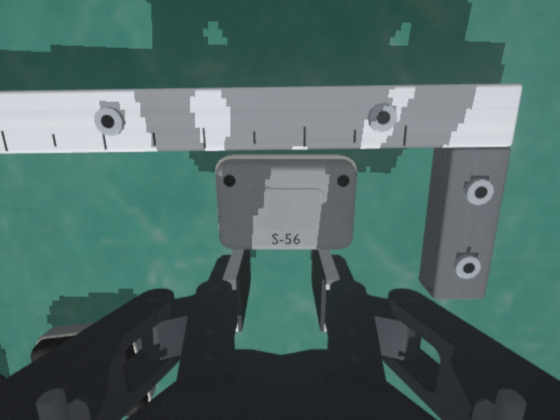

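About 2 mm remains (rail edge row ~152, sample edge ~156). I'll creep until the force rises.

```bash

python3 -m crank '[[[0,0,0],[0.5,0,0],-0.3],[[0,0,0],[0.5,0,0],-0.3]]' 
python3 -m crank '[[[0,0,0],[0.5,0,0],-0.3],[[0,0,0],[0,0,0],-0.3]]' 
python3 -m crank '[[[0,0,0],[0.5,0,0],-0.3],[[0,0,0],[0,0,0],-0.3]]'
```

```text
t: 5.18
tool_pos: [0.5868, -0.0304, 0.0779]
eef_rot: [0.999, 0.038, -0.0, -0.0]
force: [-0.8, 0.9, -0.2]
width: 0.03
t: 5.35
tool_pos: [0.5875, -0.0304, 0.0779]
eef_rot: [0.999, 0.038, 0.0, 0.0]
force: [-0.1, 0.0, 1.1]
width: 0.0296
t: 5.52
tool_pos: [0.5879, -0.0304, 0.0779]
eef_rot: [0.999, 0.038, 0.0, 0.0]
force: [-0.3, -0.0, -0.6]
width: 0.0299
```

```bash

python3 -m crank '[[[0,0,0],[0.5,0,0],-0.3],[[0,0,0],[0,0,0],-0.3]]' 
python3 -m crank '[[[0,0,0],[0.5,0,0],-0.3],[[0,0,0],[0,0,0],-0.3]]' 
python3 -m crank '[[[0,0,0],[0.5,0,0],-0.3],[[0,0,0],[0,0,0],-0.3]]'
```

```text
t: 5.68
tool_pos: [0.5884, -0.0304, 0.0779]
eef_rot: [0.999, 0.038, 0.0, 0.0]
force: [-0.5, 0.2, -0.9]
width: 0.03
t: 5.85
tool_pos: [0.5887, -0.0304, 0.0779]
eef_rot: [0.999, 0.038, -0.0, -0.0]
force: [-1.0, -0.2, 0.3]
width: 0.0298
t: 6.02
tool_pos: [0.5888, -0.0304, 0.0779]
eef_rot: [0.999, 0.038, -0.001, -0.0]
force: [-4.3, 0.0, 1.7]
width: 0.0301
```

Contact with the rail: the tool has stalled at -4.3 N. I'll back off, lift, shut the fingers and go round to the +y end.

```bash

python3 -m crank '[[[0,0,0],[-3,0,0],-0.3],[[0,0,0],[-9,-1,0],-0.3],[[0,0,0],[0,0,20],-0.3],[[0,0,0],[0,0,30],-1],[[0,0,0],[16,30,0],-1]]' 
python3 -m crank '[[[0,0,0],[16,30,0],-1],[[0,0,0],[0,0,0],-1],[[0,0,0],[0,0,0],-1],[[0,0,0],[0,0,0],-1]]' 
python3 - <<'E'
from h import *
k=ctrl.get_calibration('wrist')
im=ctrl.read_camera('wrist')[:,:,::-1].copy();cv2.imwrite('pics/w5.png',im)
s=ctrl.sense();print(s['tool_pos'],Ro.from_quat(s['eef_rot']).as_euler('ZYX',degrees=True),s['width'],s['force'])
th=np.radians(4.53);ex=np.array([np.cos(th),np.sin(th)]);ey=np.array([-np.sin(th),np.cos(th)]);d=np.array(s['tool_pos'][:2])-[.6447,-.1011];print(d@ex,d@ey)
E
```

```text
t: 6.43
tool_pos: [0.5941, -0.0055, 0.1325]
eef_rot: [0.999, 0.036, 0.003, 0.002]
force: [1.8, -0.4, 0.1]
width: 0.0066
t: 6.77
tool_pos: [0.6087, 0.0286, 0.1275]
eef_rot: [0.999, 0.039, -0.0, 0.0]
force: [0.1, 1.2, -0.9]
width: 0.0005
[0.60852007 0.02813765 0.12748264] [4.39580698e+00 6.23267489e-02 1.79993892e+02] 4.624878760278833e-05 [ 0.50948627 -1.0659217   0.52816291]
-0.02585958259571048 0.13169145255722128
```

View pics/w5.png

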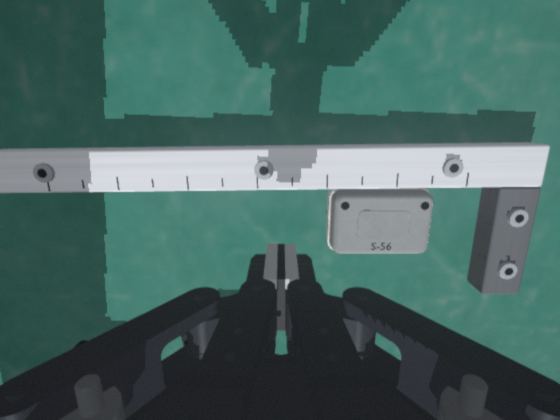

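The sample is flush on the rail, the shut fingers are clear of its +y end, and the way to the stop is free. I'll descend and push along -y.

```bash

python3 -m crank '[[[0,0,0],[3,0,-15],-1],[[0,0,0],[0,0,-16],-1],[[0,0,0],[0,0,-16],-1],[[0,0,0],[0,0,0],-1]]' 
python3 -m crank '[[[0,0,0],[0.4,-5,0],-1],[[0,0,0],[0.4,-5,0],-1],[[0,0,0],[0.4,-5,0],-1],[[0,0,0],[0.4,-5,0],-1],[[0,0,0],[0.4,-5,0],-1]]' 
python3 -m crank '[[[0,0,0],[0.4,-5,0],-1],[[0,0,0],[0.4,-5,0],-1],[[0,0,0],[0.4,-5,0],-1],[[0,0,0],[0.3,-4,0],-1],[[0,0,0],[0,0,0],-1]]'
python3 - <<'E'
from h import *
im=ctrl.read_camera('wrist')[:,:,::-1].copy();cv2.imwrite('pics/w6.png',im)
s=ctrl.sense();print(s['tool_pos'],Ro.from_quat(s['eef_rot']).as_euler('ZYX',degrees=True),s['width'],s['force'])
th=np.radians(4.53);ex=np.array([np.cos(th),np.sin(th)]);ey=np.array([-np.sin(th),np.cos(th)]);d=np.array(s['tool_pos'][:2])-[.6447,-.1011];print(d@ex,d@ey)
E
```

```text
t: 7.15
tool_pos: [0.6097, 0.0276, 0.0776]
eef_rot: [0.999, 0.038, -0.003, -0.0]
force: [-1.4, 0.3, -0.4]
width: 0.0002
t: 7.57
tool_pos: [0.6148, 0.0028, 0.0819]
eef_rot: [0.999, 0.038, 0.001, 0.0]
force: [-0.0, 0.6, 0.6]
width: -0.0001
t: 7.98
tool_pos: [0.616, -0.0164, 0.0809]
eef_rot: [0.999, 0.038, 0.0, 0.0]
force: [-0.0, -0.2, -0.2]
width: -0.0001
[ 0.61589692 -0.01599723  0.08086429] [ 4.35889963e+00 -9.16792351e-04  1.79989179e+02] 0.0004568646638618415 [-0.09203774 -0.24600117  0.56317492]
-0.02199159464552269 0.0871118187839135
```

View pics/w6.png

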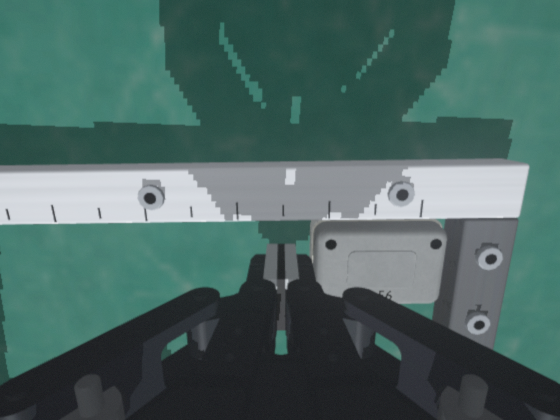

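Sample centre is about 46 mm right of the tool, so roughly 10 mm is left to the stop. I'll push 7, then creep.

```bash

python3 -m crank '[[[0,0,0],[0.2,-3,0],-1],[[0,0,0],[0.2,-2.5,0],-1],[[0,0,0],[0.1,-1.5,0],-1],[[0,0,0],[0,0,0],-1]]' 
for i in 1; do
python3 -m crank '[[[0,0,0],[0,-0.5,0],-1],[[0,0,0],[0.1,-0.5,0],-1]]' | grep -E 'pos|force'
python3 -m crank '[[[0,0,0],[0,-0.5,0],-1],[[0,0,0],[0,0,0],-1]]' | grep -E 'pos|force'
python3 -m crank '[[[0,0,0],[0,-0.5,0],-1],[[0,0,0],[0,0,0],-1]]' | grep -E 'pos|force'
done
```

```text
t: 8.37
tool_pos: [0.6163, -0.0226, 0.0808]
eef_rot: [0.999, 0.038, -0.0, 0.0]
force: [-0.7, -0.6, 0.8]
width: 0.0001
tool_pos: [0.6162, -0.023, 0.0808]
force: [-0.1, 3.0, 0.3]
tool_pos: [0.616, -0.0232, 0.0808]
force: [-1.2, 3.7, 0.1]
tool_pos: [0.6159, -0.0233, 0.0808]
force: [-1.8, 6.3, 2.1]
```

```bash

python3 -m crank '[[[0,0,0],[0,-0.5,0],-1],[[0,0,0],[0,0,0],-1]]' | grep -E 'pos|force'
python3 -m crank '[[[0,0,0],[-0.2,2,0],-1],[[0,0,0],[-1,10,0],-1],[[0,0,0],[0,0,40],-1],[[0,0,0],[-40,0,0],-1],[[0,0,0],[-30,-10,0],-1]]' 
python3 -m crank '[[[0,0,0],[0,-30,10],-1],[[0,0,0],[0,-30,10],-1],[[0,0,0],[0,0,0],-1],[[0,0,0],[0,0,0],-1]]' | grep pos
python3 - <<'E'
from h import *
k=ctrl.get_calibration('wrist')
im=ctrl.read_camera('wrist')[:,:,::-1].copy();cv2.imwrite('pics/w7.png',im)
r,c=proj(k,[.6219,-.0723,.01]);print(r,c);r=int(min(max(r,75),345));c=int(min(max(c,100),460))
print('crop origin',r-75,c-100);cv2.imwrite('pics/crop7.png',cv2.resize(im[r-75:r+75,c-100:c+100],None,fx=4,fy=4,interpolation=cv2.INTER_CUBIC))
E
```

```text
tool_pos: [0.6159, -0.0234, 0.0808]
force: [-1.8, 7.6, 2.0]
t: 9.45
tool_pos: [0.5465, -0.022, 0.1231]
eef_rot: [0.999, 0.039, 0.003, 0.001]
force: [-1.3, -0.3, -0.5]
width: 0.0001
tool_pos: [0.546, -0.0845, 0.1419]
102.00533667613276 268.4180225484589
crop origin 27 168
```

View pics/crop7.png

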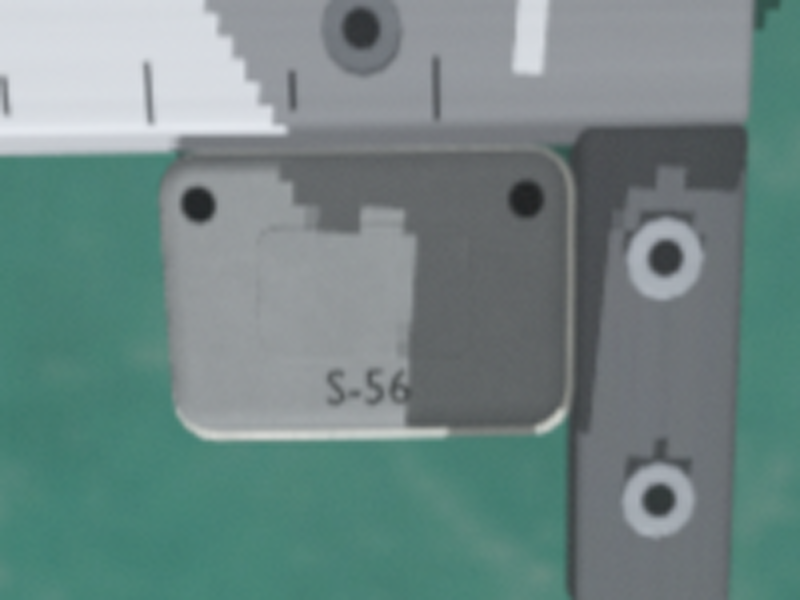

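Both sides look flush in the crop. One numeric check of the fit before handing in:

```bash
python3 - <<'E'
from h import *
k=ctrl.get_calibration('wrist');o=(27,168)
f=lambda x,y,z:ray(k,(o[0]+y/4,o[1]+x/4),z)[:2]
# rail ground/top edges, stop inner top edge, sample edges
r0,r1=f(0,137,.018),f(570,127,.018);h0,h1=f(575,140,.018),f(570,590,.018)
th=np.arctan2(-(r0-r1)[0],(r0-r1)[1]);ex=np.array([np.cos(th),np.sin(th)]);ey=np.array([-np.sin(th),np.cos(th)])
C=ex*((r0+r1)/2@ex)+ey*((h0+h1)/2@ey);print('th',np.degrees(th),'C',C)
for n,p,z in(('near L',(210,440),.0115),('near R',(530,434),.0115),('far L',(200,158),.022),('far R',(530,147),.022),('right f',(575,200),.0115),('right n',(572,400),.0115),('left f',(161,200),.0115),('left n',(172,400),.0115)):
    d=f(*p,z)-C;print(n,(d@ex*1000).round(1),(d@ey*1000).round(1))
for c in('scene','side'):
    ctrl.read_camera(c)
    kk=ctrl.get_calibration(c)
    for n in('sample_a','horn','grease_pot','tape','cutters','brush'):
        print(c,n,[(np.array(d['point']).round(0).tolist(),round(d['score'],2)) for d in ctrl.outline_of(c,n)])
print(ctrl.sense()['t'])
E
```

```text
th 5.234646623682488 C [ 0.64554333 -0.09379245]
near L -42.2 54.8
near R -42.1 5.8
far L -3.7 51.7
far R -3.1 6.5
right f -8.8 -0.7
right n -37.2 -0.6
left f -7.8 59.6
left n -36.2 60.2
scene sample_a [([220.0, 363.0], 0.65), ([232.0, 288.0], 0.62), ([242.0, 331.0], 0.62), ([197.0, 293.0], 0.58)]
scene horn []
scene grease_pot [([190.0, 225.0], 0.91), ([207.0, 183.0], 0.65)]
scene tape [([292.0, 216.0], 0.24)]
scene cutters [([293.0, 216.0], 0.65)]
scene brush [([189.0, 381.0], 0.44)]
side sample_a [([253.0, 346.0], 0.9), ([268.0, 287.0], 0.74), ([197.0, 294.0], 0.68), ([219.0, 368.0], 0.61), ([243.0, 298.0], 0.58)]
side horn [([218.0, 185.0], 0.81), ([306.0, 262.0], 0.27)]
side grease_pot [([186.0, 220.0], 0.98), ([164.0, 268.0], 0.66)]
side tape [([164.0, 265.0], 0.62), ([182.0, 398.0], 0.17)]
side cutters [([303.0, 262.0], 0.5)]
side brush [([182.0, 396.0], 0.62)]
10.5333
```

The sample is flush with the stop, and the rail gap reads about 1–2 mm. That is inside tolerance, but a soft nudge into the rail adds margin.

```bash

python3 -m crank '[[[0,0,0],[14,11,0],-1],[[0,0,0],[0,0,-30],-1],[[0,0,0],[0,0,-30],-1],[[0,0,0],[0,0,0],-1],[[0,0,0],[0,0,0],-1]]' | grep -E 'pos|force'
python3 -m crank '[[[0,0,0],[6,0.5,0],-1],[[0,0,0],[6,0.5,0],-1],[[0,0,0],[6,0.5,0],-1],[[0,0,0],[6,0.5,0],-1],[[0,0,0],[3,0.2,0],-1]]' | grep -E 'pos|force'
python3 -m crank '[[[0,0,0],[1,0.1,0],-1],[[0,0,0],[0.5,0,0],-1],[[0,0,0],[0.5,0,0],-1],[[0,0,0],[0,0,0],-1]]' | grep -E 'pos|force'
```

```text
tool_pos: [0.558, -0.0715, 0.0797]
force: [1.3, -0.6, -0.4]
tool_pos: [0.588, -0.0699, 0.0821]
force: [0.7, 0.4, -0.2]
tool_pos: [0.588, -0.0695, 0.0808]
force: [-0.6, -0.4, -0.1]
```

```bash

python3 -m crank '[[[0,0,0],[1,0.1,0],-1],[[0,0,0],[0.5,0,0],-1],[[0,0,0],[0.5,0,0],-1],[[0,0,0],[0,0,0],-1]]' | grep -E 'pos|force'
python3 -m crank '[[[0,0,0],[0.5,0,0],-1],[[0,0,0],[0.5,0,0],-1],[[0,0,0],[0,0,0],-1]]' | grep -E 'pos|force'
python3 -m crank '[[[0,0,0],[0.5,0,0],-1],[[0,0,0],[0,0,0],-1]]' | grep -E 'pos|force'
python3 -m crank '[[[0,0,0],[0.5,0,0],-1],[[0,0,0],[0,0,0],-1]]' | grep -E 'pos|force'
```

```text
tool_pos: [0.5903, -0.0695, 0.0809]
force: [-1.2, 0.4, 0.5]
tool_pos: [0.5912, -0.0695, 0.0809]
force: [0.4, 0.1, 0.3]
tool_pos: [0.5916, -0.0694, 0.0809]
force: [-0.4, -0.3, 0.5]
tool_pos: [0.5922, -0.0694, 0.0809]
force: [-0.3, 0.1, 0.7]
```

```bash

python3 -m crank '[[[0,0,0],[0.5,0,0],-1],[[0,0,0],[0,0,0],-1]]' | grep -E 'pos|force'
python3 -m crank '[[[0,0,0],[0.5,0,0],-1],[[0,0,0],[0,0,0],-1]]' | grep -E 'pos|force'
python3 -m crank '[[[0,0,0],[0.5,0,0],-1],[[0,0,0],[0,0,0],-1]]' | grep -E 'pos|force'
```

```text
tool_pos: [0.5925, -0.0694, 0.0808]
force: [-1.9, 0.3, 1.2]
tool_pos: [0.5926, -0.0694, 0.0808]
force: [-4.7, 0.8, 2.7]
tool_pos: [0.5927, -0.0694, 0.0808]
force: [-5.8, 0.2, 3.7]
```

The tool has stalled against the rail at the expected place. I'll withdraw and take the last look.

```bash

python3 -m crank '[[[0,0,0],[-3,0,0],-1],[[0,0,0],[-20,-1,0],-1],[[0,0,0],[-20,0,0],-1],[[0,0,0],[0,0,35],-1],[[0,0,0],[0,0,35],-1]]' | grep -E 'pos|force'
python3 -m crank '[[[0,0,0],[15,0,0],-1],[[0,0,0],[0,0,0],-1],[[0,0,0],[0,0,0],-1]]' | grep -E 'pos|force'
python3 - <<'E'
from h import *
k=ctrl.get_calibration('wrist')
im=ctrl.read_camera('wrist')[:,:,::-1].copy();cv2.imwrite('pics/w8.png',im)
r,c=proj(k,[.6219,-.0723,.01]).astype(int);r=max(r,75)
print('crop origin',r-75,c-100,ctrl.sense()['tool_pos']);cv2.imwrite('pics/crop8.png',cv2.resize(im[r-75:r+75,c-100:c+100],None,fx=4,fy=4,interpolation=cv2.INTER_CUBIC))
E
```

```text
tool_pos: [0.5484, -0.07, 0.1494]
force: [1.4, -0.8, -0.0]
tool_pos: [0.5665, -0.0707, 0.1513]
force: [-0.7, 0.6, -0.7]
crop origin 62 188 [ 0.56541574 -0.07038012  0.15032934]
```

View pics/crop8.png

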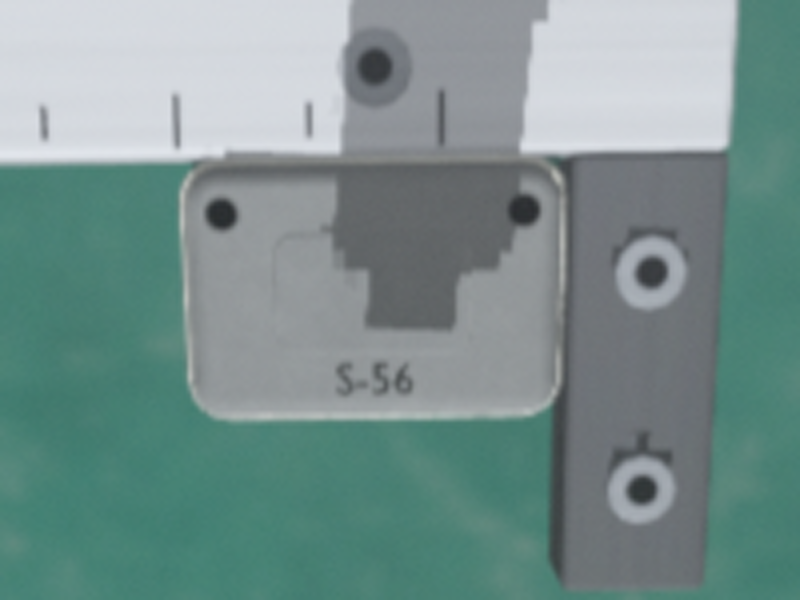

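The sample's back edge (crop row ~158) meets the rail edge, and its right edge (col ~565) meets the stop. It is parallel and flat, and the gripper is clear.

```bash
python3 -c "
from cell import ctrl
print(ctrl.finish_job(),ctrl.sense()['t'])"
```

```text
the job is handed in; nothing more can be done
the job is handed in; nothing more can be done
```

The grey-topped sample is seated in the corner of the angle stop and the job is handed in; no verdict was reported. I pushed it about 105 mm to the rail with two spread fingertips. Shut fingertips then slid it about 45 mm along the rail to the short stop and gave it a last soft nudge into the rail. The highest wrist force I saw was about 8 N.

**Sample:** the last crop shows it flush with the rail and the stop and parallel to the rail, and the gripper was clear. Before the final nudge the measured gap was about 1–2 mm to the rail and about 0 mm to the stop. After it I checked only by the stall at the rail and the crop, with no new gap measurement.

**Other things:** in the check before the nudge, the detected pixels of the pot, horn, tape, cutters, brush and the two other samples matched the first pictures within a few pixels in at least one camera. In the scene camera the network missed the horn, sample_b and the real tape (its one tape report was the cutters). The side camera found all three.

**Disagreement:** the fingers met the stop about 3 mm sooner than the pixel estimate. The two stop-corner estimates also differ by about 7 mm along the rail, so the stop-side result rests on contact force and on sample and stop seen in the same picture.

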